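Lay the ground board into the cut-open extinguisher shell

TASK

Fit the ground board with its stable post into the cut-open extinguisher shell: it is longer than the window, so tip it, feed one end in under the shell at the valve end, and lower the other end inside until the board lies flat on the two ledges. Then slide it towards the shell's bottom until it is fully home under the hidden spring clip there, without pushing the stop block behind the clip loose. Leave it lying straight and centred between the shell's sides, and leave the other things on the bench where they are.

Things in the scene. Friction and masses are not known exactly. Their poses are not given: they have to be found in the camera images.
- shell: Red steel fire-extinguisher shell, outer diameter 160, wall 4 mm, fixed in a plywood cradle 170 mm wide, axis level and 92 mm above the table, a big window cut in its upper side. Origin: at table height straight below the window's centre. z up; y along the shell's axis: valve and handle at -y (reaching y = -287 mm, 175 mm above the table), bottom end at +y (to 198 mm).
- window_centre (a point): Centre of the window, 172 mm above the table; axes as the shell's. The window runs 100 mm either way along y and is 124 mm wide in x, its two long edges 139 mm above the table. Beyond each end of the window the shell is a whole round tube: crown 172 mm above the table outside, 168 mm inside (149 mm inside at 50 mm off the middle).
- shell_head_wall (a point): On the flat inner wall that closes the shell at the valve end, 182 mm to -y of the window's centre, 71.5 mm above the table; so 82 mm of room under the shell at that end of the window. From there to the bottom end, along both sides, run two wooden ledges with flat tops 67 mm above the table, from 32 to 68 mm either side of the middle. Axes as the shell's.
- clip (a joint): Steel spring clip, mostly hidden inside the shell's bottom end. It sits on a wooden stop block glued across the ledges by hand: the block's face lies 124 to 158 mm to +y of the window's centre, not known closer; the clip's mouth begins 23 mm before it. Sliding the board in under the clip takes 2 to 12 N, then its end meets the block. Reads 0 rad empty, about 0.13 with a board fully under it.
- stop_block (a joint): How far (m) the stop block has been pushed towards the bottom from where it was glued; 0 at the start. It is 11 mm tall, only tacked with glue, and gives way when pushed with more than about 20 N.
- post_grip (a point): Where to grip the loose ground board: on the axis of its square pine post, 28 x 28 mm, 100 mm tall, standing in the board's centre; this point is 80 mm above the board's upper face, 20 mm below the post's top and 89 mm above the underside. z along the post, y along the board. Two braces along y reach 45 mm up the post, low trim 10 mm tall lies around it.
- floor: The same ground board: plywood, 270 mm long (its y), 100 mm wide (its x), 9 mm thick, starts flat on the table, post up. Origin at the centre of the underside. Alike at both ends, either may lead. About 0.25 kg, centre of mass near the post's foot.
- end_a (a point): Middle of the ground board's end face at its own +y end (mid-thickness). Axes as the board's.
- end_b (a point): Middle of the ground board's end face at its own -y end (mid-thickness). Axes as the board's.
- log_slice: Bystander: bark-edged slice of a branch, 128 mm diameter, 22 mm thick, lying flat; origin at its underside's centre.
- glue: Bystander: white glue bottle, 56 mm diameter, 150 mm tall, standing; origin at its underside's centre.
- brush: Bystander: flat brush 190 mm long, lying; origin under its middle.
- screwdriver: Bystander: screwdriver 200 mm long, lying; origin under its middle.
- clamp: Bystander: black spring clamp, about 130 x 50 x 20 mm, lying; origin under its middle.
- bark: Bystander: piece of bark, about 65 x 120 x 10 mm, lying; origin under its middle.
- laths: Bystander: small stack of offcut laths, about 50 x 150 x 22 mm, lying; origin under one lath.

How it is judged:
By the outcome, as a careful person would: the job done as asked, in the order asked, and still so for the second after the job is handed in, with the robot touching nothing.
It also fails if it takes over 48 s, if anything falls off the work surface, if the arm or the gripper's body presses on something with over 40 N, if the wrist force passes 120 N, or if a joint passes its speed limit or range.

ROBOT

A 6-joint arm with a two-finger parallel gripper is mounted at the origin on the work surface. World frame = base frame: x ahead of the robot, y to its left, z up, the work surface at z = 0. Lengths are in m, angles in rad, forces in N, time in s.
With the tool pointing down it reaches from about 0.35 to 0.85 m from the base axis. Payload 8.1 kg.
Tool frame: the origin (TCP) lies at the very end of the fingers, on their centre line; the grasp point (between the pads) lies 19 mm behind it (ctrl.grip_depth is the distance from the TCP to the grasp point, in m); x points along the fingers, y is the direction in which the jaws open and shut, and the axes are right-handed (so a half turn about x gives the same grasp; the last joint's range is limited). The gripper opens to 93 mm and grips with 3 to 60 N. Pads are 15 mm wide; open, the fingers measure 128 mm over their backs; the gripper's body (75 mm by 188 mm) begins 65 mm behind the grasp point.
Start: joints at [-1.255, 0.13, 1.488, -0, 1.523, -0.085], TCP at [0.234, -0.552, 0.186] pointing down, gripper open.
Joint ranges: [-2.96, 2.96], [-0.89, 2.26], [0.02, 2.5], [-1.34, 4.48], [0, 2.73], [-2.66, 2.66]. Speed limits (rad/s): [2.39, 2.39, 2.79, 3.14, 3.14, 3.14].

INTERFACE

Orientations are given as a unit quaternion [x, y, z, w].
In Python, from plant import get_obs, optics, workorder, ctrl gives the robot as it stands. The module is installed in compiled form; this text tells all that it offers.
- The arm moves only by the tool jog_arm, never from a script. Its argument "increments" is a list of rows, each an object with "hand": the opening, from 0 (shut) to 1 (fully open); "translation": the shift along the tool's x, y, z in mm, a list of three; "roll": the turn about the tool's x in rad. A call has 1 to 12 rows; each row shifts and turns the commanded pose from where the row before left it, along the tool's axes as they then stand; what a row does not reach is not made up. A row lasts 1/8 s, in which the tool goes at most 62.5 mm and 10.7 degrees, less where a joint would pass 70% of its speed; a pose out of reach is approached as far as the arm can. A call is refused whole if a number of a shift passes 62.5 or a number of a turn 0.188, either way. A call with a gripper value outside its range is refused whole. The fingers move at their own pace and stop on an object; "grip_force" is the grip in N (left out, the last holds). Time passes only in rows, so rows that do not move let the fingers close. It gives the time, the measured TCP pose, the force and the opening at its end, in the units of the state.
- get_obs(): the state, without advancing time (a new reading comes with each control period).
- optics.grab_frame(name): name is "scene" or "top" or "wrist"; returns a dict with "img" (400x640x3 uint8, blue, green, red), "depth" (400x640 float32, m along the optical axis (not along the pixel's ray), 0 where there is no reading), "fx", "fy", "cx", "cy" (pixels), "view" (4x4, takes a point from world to camera coordinates). Camera axes: x right, y down, z forward; pixel columns grow to the right and rows downward; lengths in m; the calibration is good to about 2 mm. A picture is of the moment at which its call begins.
- workorder.finish_job(): hands the job in, once; it reports no verdict.
The state is a dict: "time_s": time; "qpos": joint angles; "qvel": joint speeds; "joint_efforts": joint torques, N m; "tool_pos": TCP position; "eef_rot": TCP orientation; "ft_force": force on the tool from outside, world axes, zero at the start; "moment": the same for the moment, N m; "gripper_width": finger opening in m.
Only numpy, scipy, OpenCV 4.12 (cv2) and the standard library are available. Lean on these libraries where they do the work, as an engineer would, in place of code of your own. Each camera call takes 0.05 s, during which the arm holds its last target. There are 200 camera calls.

## Working session

There is one attempt and no reset: what is moved stays moved. The work goes in short steps, Python scripts to look and compute and a tool call to move; the robot and the scene stay as the last step left them, time stands still between calls to the robot, and variables do not carry over. Pictures are saved under pics/ and viewed, about 8 in all and at most 12, crops included, and the job is handed in when it is done.

Besides the shell and the picture viewer there is one more tool, called after "Emit:" by a JSON object that holds its "name" and its "arguments". jog_arm: Moves the arm, as the interface text tells. Its arguments: {"type":"object","properties":{"increments":{"type":"array"},"grip_force":{"type":"number"}},"required":["increments"]}

```bash
mkdir -p pics; cat > h.py <<'E'
import numpy as np, cv2
from plant import get_obs, optics, workorder, ctrl
def pts(f):
    d=f["depth"]; v,u=np.mgrid[0:d.shape[0],0:d.shape[1]]
    P=np.stack([(u-f["cx"])/f["fx"]*d,(v-f["cy"])/f["fy"]*d,d,np.ones_like(d)],-1)
    W=P@np.linalg.inv(f["view"]).T
    W=W[...,:3].copy(); W[d<=0]=np.nan
    return W
E
python3 - <<'E'
from h import *
o=get_obs(); print({k:np.round(v,3) for k,v in o.items()}, ctrl.grip_depth)
for n in("top","scene"):
    f=optics.grab_frame(n); cv2.imwrite(f"pics/{n}0.png",f["img"]); np.savez(f"{n}0.npz",**f)
    print(n,f["fx"],f["cx"],f["cy"],np.round(f["view"],3).tolist(),(f["depth"]>0).mean())
E
```

```text
{'time_s': np.float64(0.0), 'qpos': array([-1.255,  0.131,  1.489,  0.   ,  1.523, -0.085]), 'qvel': array([ 0.   , -0.   ,  0.001,  0.001,  0.001, -0.001]), 'joint_efforts': array([ 0.0000e+00, -5.5984e+01, -4.9176e+01,  7.7000e-02,  3.5000e-02,
       -0.0000e+00]), 'tool_pos': array([ 0.234, -0.552,  0.185]), 'eef_rot': array([-0.693, -0.141,  0.693, -0.14 ]), 'ft_force': array([-0.527, -0.111,  1.217]), 'moment': array([ 0.001, -0.009,  0.006]), 'gripper_width': np.float64(0.093)} 0.0188
top 461.7300734679367 315.41458676922855 201.04460228997476 [[-0.0, -1.0, -0.011, 0.002], [-0.998, 0.001, -0.07, 0.563], [0.07, 0.011, -0.997, 1.346], [0.0, 0.0, 0.0, 1.0]] 0.99605078125
scene 393.8316423899442 315.7444074531604 193.54801923062408 [[-0.253, 0.967, 0.001, 0.149], [0.547, 0.144, -0.825, -0.179], [-0.798, -0.208, -0.566, 1.599], [0.0, 0.0, 0.0, 1.0]] 0.9960234375
```

View pics/top0.png

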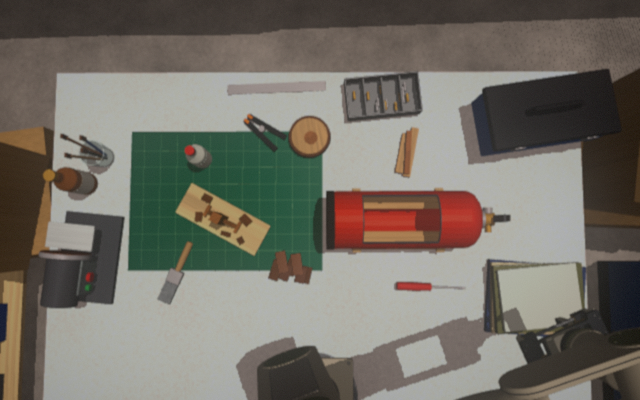

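View pics/scene0.png

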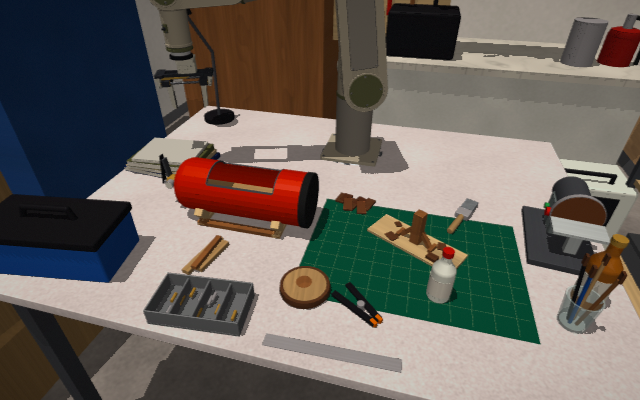

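The top view (image right = −y, up = +x) shows the shell around px (405,220), with its valve at the right (507,218) and the window at (365–440, 195–245). The board with its post is around (222,218), lying diagonally. In the scene view the post stands at (418,228), next to the glue bottle (440,280).

```bash
python3 - <<'E'
from h import *
f=dict(np.load("top0.npz")); W=pts(f); hsv=cv2.cvtColor(f["img"],cv2.COLOR_BGR2HSV)
X,Y,Z=W[...,0],W[...,1],W[...,2]
v,u=np.mgrid[0:400,0:640]
red=((hsv[...,0]<8)|(hsv[...,0]>172))&(hsv[...,1]>150)&(hsv[...,2]>60)
# shell tube sections: crown
m=red&(u>320)&(u<490)&(v>180)&(v<260)&(Z>0.1)
print("red z max",np.nanmax(Z[m]),"Y range",np.nanmin(Y[m]),np.nanmax(Y[m]))
def circ(mm):
    x,z=X[mm],Z[mm]; A=np.c_[2*x,2*z,np.ones(len(x))]; s=np.linalg.lstsq(A,x*x+z*z,rcond=None)[0]
    return s[0],s[1],np.sqrt(s[2]+s[0]**2+s[1]**2),Y[mm].mean(),mm.sum()
for a,b in((338,347),(348,358),(446,455),(455,464)):
    print(np.round(circ(m&(u>=a)&(u<b)),4))
# window ends: along centreline columns where z drops
r=218
for r in(212,218,224): print(r,[(c,round(float(Y[r,c]),3),round(float(Z[r,c]),3)) for c in list(range(358,368))+list(range(435,446))])
# board
wood=(Z>0.003)&(Z<0.03)&(u>165)&(u<280)&(v>175)&(v<262)&(hsv[...,0]>8)&(hsv[...,0]<30)&(hsv[...,1]>60)&(hsv[...,2]>120)
c,_=cv2.findContours(wood.astype(np.uint8),0,2); c=max(c,key=cv2.contourArea)
(cu,cv_),wh,an=cv2.minAreaRect(c); box=cv2.boxPoints(((cu,cv_),wh,an)); print(cu,cv_,wh,an)
V=np.linalg.inv(f["view"])
def ray(u,v,h):
    d=V[:3,:3]@np.array([(u-f["cx"])/f["fx"],(v-f["cy"])/f["fy"],1]); o=V[:3,3]; return o+d*(h-o[2])/d[2]
B=np.array([ray(*p,0.009) for p in box]); print(np.round(B,4)); print("ctr",B.mean(0),[np.linalg.norm(B[i]-B[i-1]) for i in range(4)])
for i in range(2):
    e=B[i+1]-B[i]; print("edge",np.linalg.norm(e),np.degrees(np.arctan2(e[1],e[0])))
p=(Z>0.09)&(u>180)&(u<265)&(v>180)&(v<255); print("post",np.nanmean(X[p]),np.nanmean(Y[p]),np.nanmedian(Z[p]),p.sum())
c=max(cv2.findContours(p.astype(np.uint8),0,2)[0],key=cv2.contourArea); print(cv2.minAreaRect(c))
E
```

```text
red z max 0.18035722970814105 Y range -0.44051439524277985 -0.04890584529641557
[ 5.046e-01  9.380e-02  7.910e-02 -7.040e-02  4.900e+02]
[ 5.05e-01  9.51e-02  7.81e-02 -9.82e-02  5.48e+02]
[ 5.062e-01  9.500e-02  7.800e-02 -3.554e-01  4.830e+02]
[ 5.063e-01  9.500e-02  7.800e-02 -3.790e-01  4.800e+02]
212 [(358, -0.112, 0.171), (359, -0.115, 0.168), (360, -0.118, 0.167), (361, -0.12, 0.168), (362, -0.123, 0.167), (363, -0.125, 0.17), (364, -0.142, 0.018), (365, -0.145, 0.021), (366, -0.147, 0.026), (367, -0.151, 0.018), (435, -0.352, 0.015), (436, -0.354, 0.02), (437, -0.357, 0.019), (438, -0.36, 0.019), (439, -0.363, 0.018), (440, -0.325, 0.176), (441, -0.329, 0.169), (442, -0.333, 0.168), (443, -0.334, 0.173), (444, -0.337, 0.169), (445, -0.34, 0.171)]
218 [(358, -0.112, 0.172), (359, -0.114, 0.17), (360, -0.117, 0.172), (361, -0.119, 0.174), (362, -0.122, 0.169), (363, -0.125, 0.171), (364, -0.142, 0.021), (365, -0.145, 0.018), (366, -0.148, 0.016), (367, -0.151, 0.018), (435, -0.351, 0.018), (436, -0.354, 0.018), (437, -0.357, 0.017), (438, -0.36, 0.019), (439, -0.363, 0.019), (4
[... 502 characters left out ...]
42, -0.332, 0.169), (443, -0.334, 0.17), (444, -0.336, 0.171), (445, -0.338, 0.174)]
222.63723754882812 218.75048828125 (89.7245101928711, 33.90955352783203) 28.810794830322266
[[0.5309 0.4205 0.009 ]
 [0.6201 0.3732 0.009 ]
 [0.4905 0.1363 0.009 ]
 [0.4026 0.1841 0.009 ]]
ctr [0.51104314 0.27852786 0.009     ] [np.float64(0.2689468498132075), np.float64(0.1009186042820477), np.float64(0.2700750731500277), np.float64(0.10006718096481369)]
edge 0.1009186042820477 -27.927098858373697
edge 0.2700750731500277 -118.67364661902366
post 0.5094950391124982 0.27701879534172075 0.10933926392058058 116
((215.30003356933594, 217.9000244140625), (11.180339813232422, 10.28591251373291), 26.56505012512207)
```

```bash
cat >> h.py <<'E'
from scipy.spatial.transform import Rotation as Ro
def go(target=None,jaw=None):
    o=get_obs(); R=Ro.from_quat(o["eef_rot"]).as_matrix(); p=o["tool_pos"]
    print("t",round(float(o["time_s"]),2),"tcp",np.round(p,4),"w",round(float(o["gripper_width"]),4),"F",np.round(o["ft_force"],1),"M",np.round(o["moment"],2),"q",np.round(o["qpos"],2))
    ja=np.degrees(np.arctan2(R[1,1],R[0,1])); print("axes",np.round(R,4).tolist(),"jaw",round(ja,2))
    if target is not None: print("tool shift mm",np.round(R.T@(np.array(target)-p)*1000,1))
    if jaw is not None:
        d=(jaw-ja+90)%180-90; print("roll for jaw (rad about tool x, down = -z):",round(-np.radians(d),4))
E
python3 - <<'E'
from h import *
go([.5105,.278,.26],-28.4)
E
```

```text
t 0.1 tcp [ 0.2339 -0.5519  0.185 ] w 0.0928 F [-0.1 -0.6 -0.1] M [-0.04 -0.    0.06] q [-1.26  0.13  1.49 -0.    1.52 -0.09]
axes [[-0.0006, 0.3902, -0.9207], [0.0017, -0.9207, -0.3902], [-1.0, -0.0018, -0.0001]] jaw -67.04
tool shift mm [ -73.8 -656.3 -578.5]
roll for jaw (rad about tool x, down = -z): -0.6743
```

Emit:
{"name": "jog_arm", "arguments": {"increments": [{"hand": 1,"translation": [-37,0,0],"roll": 0},{"hand": 1,"translation": [-37,-20,-18],"roll": 0},{"hand": 1,"translation": [0,-36,-32],"roll": 0},{"hand": 1,"translation": [0,-36,-32],"roll": 0},{"hand": 1,"translation": [0,-36,-32],"roll": 0},{"hand": 1,"translation": [0,-36,-32],"roll": 0},{"hand": 1,"translation": [0,-36,-32],"roll": 0},{"hand": 1,"translation": [0,-36,-32],"roll": 0},{"hand": 1,"translation": [0,-36,-32],"roll": 0},{"hand": 1,"translation": [0,-36,-32],"roll": 0},{"hand": 1,"translation": [0,-36,-32],"roll": 0},{"hand": 1,"translation": [0,-36,-32],"roll": 0}]}}

```text
time_s: 1.6
tool_pos: [0.3971, -0.0691, 0.2597]
eef_rot: [-0.693, -0.141, 0.693, -0.141]
ft_force: [1.3, -0.4, -0.2]
gripper_width: 0.093
```

Emit:
{"name": "jog_arm", "arguments": {"increments": [{"hand": 1,"translation": [0,-36,-32],"roll": 0},{"hand": 1,"translation": [0,-36,-32],"roll": 0},{"hand": 1,"translation": [0,-36,-32],"roll": 0},{"hand": 1,"translation": [0,-36,-32],"roll": 0},{"hand": 1,"translation": [0,-36,-32],"roll": 0},{"hand": 1,"translation": [0,-36,-32],"roll": 0},{"hand": 1,"translation": [0,-36,-32],"roll": 0},{"hand": 1,"translation": [0,-24,-16],"roll": 0},{"hand": 1,"translation": [0,0,0],"roll": -0.17},{"hand": 1,"translation": [0,0,0],"roll": -0.17},{"hand": 1,"translation": [0,0,0],"roll": -0.17},{"hand": 1,"translation": [0,0,0],"roll": -0.164}]}}

```text
time_s: 3.1
tool_pos: [0.5101, 0.277, 0.2593]
eef_rot: [-0.606, -0.364, 0.607, -0.364]
ft_force: [-0.4, -0.5, 0.4]
gripper_width: 0.093
```

```bash
python3 - <<'E'
from h import *
f=optics.grab_frame("wrist"); cv2.imwrite("pics/w1.png",f["img"]); np.savez("w1.npz",**f)
W=pts(f); Z=W[...,2]; hsv=cv2.cvtColor(f["img"],cv2.COLOR_BGR2HSV)
p=(Z>.1)&(Z<.118)&(np.hypot(W[...,0]-.51,W[...,1]-.278)<.04)
print("post",p.sum(),np.round([(np.nanmin(W[...,i][p])+np.nanmax(W[...,i][p]))/2 for i in(0,1,2)],4),np.nanmean(W[p],0))
if p.sum(): 
    h=W[p][:,:2]; r=cv2.minAreaRect(h.astype(np.float32)*1000); print(r)
go([.5105,.278,.26],-28.4)
E
```

```text
post 805 [0.5122 0.2757 0.1059] [0.51264287 0.27643981 0.10887356]
((512.3670654296875, 275.7748107910156), (27.55284881591797, 27.402233123779297), 62.006168365478516)
t 3.15 tcp [0.51   0.277  0.2593] w 0.0932 F [-0.   0.1 -1.1] M [-0.08 -0.06  0.  ] q [0.41 0.06 1.43 0.   1.65 0.89]
axes [[-0.0011, 0.8859, -0.4639], [-0.0004, -0.4639, -0.8859], [-1.0, -0.0008, 0.0009]] jaw -27.64
tool shift mm [-0.7 -0.  -1.1]
roll for jaw (rad about tool x, down = -z): 0.0133
```

View pics/w1.png

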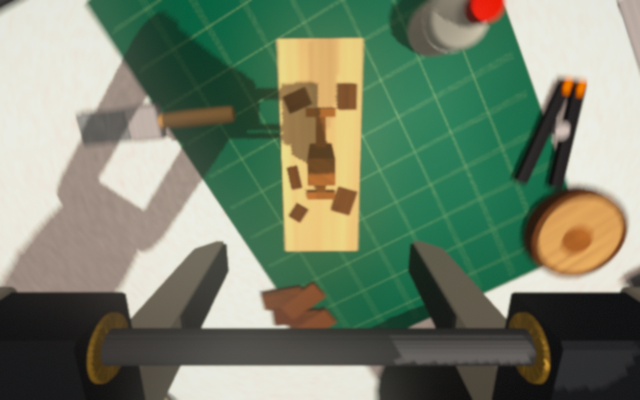

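The wrist view shows the post top at about (320,165), midway between the fingers, with the board long axis running up the image. The alignment is good, so I'll descend and grip.

Emit:
{"name": "jog_arm", "arguments": {"increments": [{"hand": 1,"translation": [40,0,-1],"roll": 0.006},{"hand": 1,"translation": [40,0,0],"roll": 0},{"hand": 1,"translation": [40,0,0],"roll": 0},{"hand": 1,"translation": [40,0,0],"roll": 0},{"hand": 1,"translation": [29,0,0],"roll": 0},{"hand": 1,"translation": [0,0,0],"roll": 0},{"hand": 0,"translation": [0,0,0],"roll": 0},{"hand": 0,"translation": [0,0,0],"roll": 0},{"hand": 0,"translation": [0,0,0],"roll": 0},{"hand": 0,"translation": [0,0,0],"roll": 0},{"hand": 0,"translation": [0,0,0],"roll": 0},{"hand": 0,"translation": [0,0,0],"roll": 0}], "grip_force": 25}}

```text
time_s: 4.65
tool_pos: [0.5108, 0.2779, 0.0709]
eef_rot: [-0.608, -0.36, 0.609, -0.36]
ft_force: [0.5, -0.9, 0.2]
gripper_width: 0.0376
```

```bash
python3 - <<'E'
from h import *
go([.5105,.276,.29],0)
E
```

```text
t 4.65 tcp [0.5108 0.2779 0.0709] w 0.0376 F [ 0.5 -0.9  0.2] M [-0.   -0.05  0.01] q [ 0.41  0.16  1.67 -0.    1.31  0.91]
axes [[-0.0001, 0.8766, -0.4812], [-0.0, -0.4812, -0.8766], [-1.0, -0.0, 0.0001]] jaw -28.76
tool shift mm [-219.1    0.7    1.9]
roll for jaw (rad about tool x, down = -z): -0.502
```

Emit:
{"name": "jog_arm", "arguments": {"increments": [{"hand": 0,"translation": [0,0,0],"roll": 0},{"hand": 0,"translation": [0,0,0],"roll": 0},{"hand": 0,"translation": [0,0,0],"roll": 0},{"hand": 0,"translation": [0,0,0],"roll": 0}]}}

```text
time_s: 5.15
tool_pos: [0.5111, 0.2779, 0.0711]
eef_rot: [0.609, 0.36, -0.608, 0.36]
ft_force: [1.0, -0.3, 0.1]
gripper_width: 0.0275
```

Emit:
{"name": "jog_arm", "arguments": {"increments": [{"hand": 0,"translation": [-20,0,0],"roll": 0},{"hand": 0,"translation": [-40,0,0],"roll": 0},{"hand": 0,"translation": [-40,0,0],"roll": 0},{"hand": 0,"translation": [-40,0,0],"roll": 0},{"hand": 0,"translation": [-40,0,0],"roll": 0},{"hand": 0,"translation": [-30,0,0],"roll": -0.084},{"hand": 0,"translation": [-9,0,0],"roll": -0.084},{"hand": 0,"translation": [0,0,0],"roll": -0.084},{"hand": 0,"translation": [0,0,0],"roll": -0.084},{"hand": 0,"translation": [0,0,0],"roll": -0.084},{"hand": 0,"translation": [0,0,0],"roll": -0.084},{"hand": 0,"translation": [0,0,0],"roll": 0}]}}

```text
time_s: 6.65
tool_pos: [0.5105, 0.278, 0.2908]
eef_rot: [0.5, 0.5, -0.499, 0.5]
ft_force: [0.0, 0.2, -2.9]
gripper_width: 0.0278
```

```bash
python3 - <<'E'
from h import *
go([.506,-.176,.29],0)
f=optics.grab_frame("top"); W=pts(f); hsv=cv2.cvtColor(f["img"],cv2.COLOR_BGR2HSV); Z=W[...,2]
f2=optics.grab_frame("wrist"); cv2.imwrite("pics/w2.png",f2["img"]); W2=pts(f2);hs=cv2.cvtColor(f2["img"],cv2.COLOR_BGR2HSV)
w=(abs(W2[...,2]-.23)<.02)&(hs[...,0]>8)&(hs[...,0]<30)&(hs[...,2]>110)&(np.hypot(W2[...,0]-.51,W2[...,1]-.277)<.18)
h=W2[w]; print(w.sum(),cv2.minAreaRect((h[:,:2]*1000).astype(np.float32)))
A=np.c_[h[:,0]-.51,h[:,1]-.277,np.ones(len(h))]; print("plane",np.linalg.lstsq(A,h[:,2],rcond=None)[0])
E
```

```text
t 6.65 tcp [0.5105 0.278  0.2908] w 0.0278 F [ 0.   0.2 -2.9] M [-0.   -0.08 -0.03] q [0.41 0.06 1.37 0.   1.71 0.41]
axes [[0.0001, 1.0, 0.0017], [0.0003, 0.0017, -1.0], [-1.0, 0.0001, -0.0003]] jaw 0.1
tool shift mm [  0.7  -5.3 454. ]
roll for jaw (rad about tool x, down = -z): 0.0017
29346 ((511.04486083984375, 286.7271423339844), (100.02716064453125, 251.08412170410156), 0.2248300015926361)
plane [ 0.02472338 -0.00054638  0.23017169]
```

Emit:
{"name": "jog_arm", "arguments": {"increments": [{"hand": 0,"translation": [0,0,20],"roll": 0},{"hand": 0,"translation": [0,0,40],"roll": 0},{"hand": 0,"translation": [0,0,45],"roll": 0},{"hand": 0,"translation": [0,0,45],"roll": 0},{"hand": 0,"translation": [0,0,45],"roll": 0},{"hand": 0,"translation": [0,0,45],"roll": 0},{"hand": 0,"translation": [0,0,45],"roll": 0},{"hand": 0,"translation": [0,0,45],"roll": 0},{"hand": 0,"translation": [0,0,45],"roll": 0},{"hand": 0,"translation": [0,-4,40],"roll": 0},{"hand": 0,"translation": [0,0,29],"roll": 0},{"hand": 0,"translation": [0,0,10],"roll": 0}]}}

```text
time_s: 8.25
tool_pos: [0.5068, -0.1781, 0.2899]
eef_rot: [-0.5, -0.5, 0.501, -0.5]
ft_force: [0.2, 1.0, -1.4]
gripper_width: 0.0279
```

```bash
python3 - <<'E'
from h import *
go([.507,-.176,.27],0)
f=optics.grab_frame("wrist"); cv2.imwrite("pics/w3.png",f["img"]); np.savez("w3.npz",**f)
W=pts(f); X,Y,Z=[W[...,i] for i in range(3)]; hsv=cv2.cvtColor(f["img"],cv2.COLOR_BGR2HSV)
red=((hsv[...,0]<8)|(hsv[...,0]>172))&(hsv[...,1]>150)&(Z>.1)&(Z<.18)
for a,b in((-.12,-.05),(-.2,-.15),(-.25,-.2),(-.3,-.25),(-.36,-.33),(-.4,-.36)):
    m=red&(Y>a)&(Y<b)
    if m.sum()<50: print(a,m.sum()); continue
    x,z=X[m],Z[m]; A=np.c_[2*x,2*z,np.ones(len(x))]; s=np.linalg.lstsq(A,x*x+z*z,rcond=None)[0]
    print(a,b,m.sum(),"cx",s[0].round(4),"cz",s[1].round(4),"r",np.sqrt(s[2]+s[0]**2+s[1]**2).round(4),"x",x.min().round(3),x.max().round(3),"zmax",z.max().round(3))
m=red&(Z>.16); print("Y crown",np.nanmin(Y[m]),np.nanmax(Y[m]))
E
```

```text
t 8.25 tcp [ 0.5068 -0.1781  0.2899] w 0.0279 F [ 0.2  1.  -1.4] M [ 0.13 -0.11 -0.01] q [-0.43 -0.06  1.49 -0.    1.71 -0.43]
axes [[-0.0004, 1.0, -0.0014], [-0.0003, -0.0014, -1.0], [-1.0, -0.0004, 0.0003]] jaw -0.08
tool shift mm [19.9  0.2 -2.1]
roll for jaw (rad about tool x, down = -z): -0.0014
-0.12 -0.05 403 cx 0.5073 cz 0.0931 r 0.0798 x 0.431 0.582 zmax 0.134
-0.2 -0.15 257 cx 0.5077 cz 0.0921 r 0.0803 x 0.434 0.581 zmax 0.135
-0.25 -0.2 180 cx 0.5079 cz 0.092 r 0.0804 x 0.435 0.581 zmax 0.133
-0.3 -0.25 106 cx 0.5081 cz 0.0914 r 0.0806 x 0.434 0.581 zmax 0.133
-0.36 0
-0.4 -0.36 623 cx 0.5086 cz 0.0946 r 0.078 x 0.463 0.554 zmax 0.174
Y crown -0.4353118509255813 -0.38568393709397997
```

View pics/w3.png

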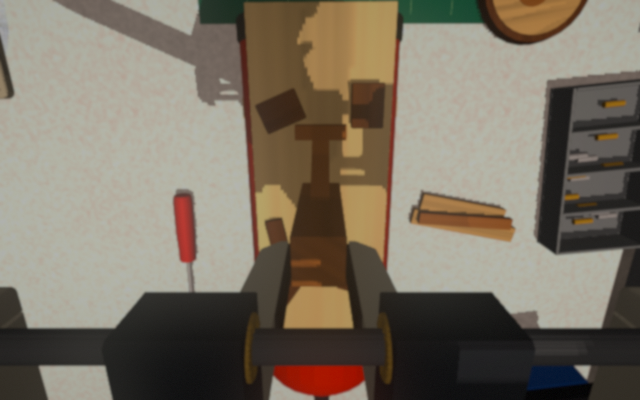

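The wrist view shows the board level over the shell and parallel to it, with red shell rims on both sides at columns 250 and 390. The shell axis is at x≈0.5074 with yaw about +0.25°. Next I'll lower the +y half onto the window's bottom-end edge so the board tips in the grasp.

Emit:
{"name": "jog_arm", "arguments": {"increments": [{"hand": 0,"translation": [20,0.5,0],"roll": -0.006},{"hand": 0,"translation": [18,0,0],"roll": 0},{"hand": 0,"translation": [6,0,0],"roll": 0},{"hand": 0,"translation": [3,0,0],"roll": 0},{"hand": 0,"translation": [3,0,0],"roll": 0},{"hand": 0,"translation": [3,0,0],"roll": 0},{"hand": 0,"translation": [0,0,0],"roll": 0}]}}

```text
time_s: 9.18
tool_pos: [0.5095, -0.178, 0.2404]
eef_rot: [0.498, 0.499, -0.498, 0.504]
ft_force: [-2.1, -4.7, 10.7]
gripper_width: 0.0274
```

```bash
cat >> h.py <<'E'
def tilt(name=None):
    """pitch of board: fit plane-ish y-z line to post/board wood seen by the scene camera"""
    f=optics.grab_frame("wrist"); W=pts(f); hs=cv2.cvtColor(f["img"],cv2.COLOR_BGR2HSV)
    g=get_obs()["tool_pos"]; X,Y,Z=[W[...,i] for i in range(3)]
    w=(hs[...,0]>8)&(hs[...,0]<32)&(hs[...,2]>60)&(abs(X-g[0])<.047)&(abs(X-g[0])>.02)&(Y>g[1]+.01)&(Y<g[1]+.2)&(Z<g[2]+.02)&(Z>.06)
    if name: cv2.imwrite(name,f["img"])
    if w.sum()<200: print("few",w.sum()); return
    y,z=Y[w],Z[w]
    for _ in range(3):
        k=np.polyfit(y,z,1); r=abs(np.polyval(k,y)-z); s=r<max(.003,np.median(r)*2); y,z=y[s],z[s]
    print("tilt deg",np.degrees(np.arctan(k[0])).round(2),"top z at tcp y",np.polyval(k,g[1]).round(4),"y seen",y.min().round(3),y.max().round(3),"z",z.min().round(3),z.max().round(3),len(y))
E
python3 - <<'E'
from h import *
go(); tilt()
E
```

```text
t 9.18 tcp [ 0.5095 -0.178   0.2404] w 0.0274 F [-2.1 -4.7 10.7] M [-0.79  0.62  0.08] q [-0.43 -0.06  1.58 -0.    1.61 -0.44]
axes [[0.0048, 1.0, 0.0071], [-0.0044, 0.0072, -1.0], [-1.0, 0.0048, 0.0044]] jaw 0.41
tilt deg 1.55 top z at tcp y 0.1799 y seen -0.168 -0.043 z 0.179 0.186 11861
```

Emit:
{"name": "jog_arm", "arguments": {"increments": [{"hand": 0,"translation": [0,0,0],"roll": 0},{"hand": 0,"translation": [0,0,0],"roll": 0},{"hand": 0,"translation": [2,0,0],"roll": 0},{"hand": 0,"translation": [2,0,0],"roll": 0},{"hand": 0,"translation": [0,0,0],"roll": 0}], "grip_force": 8}}

```text
time_s: 9.85
tool_pos: [0.5103, -0.1784, 0.2368]
eef_rot: [0.499, 0.499, -0.498, 0.505]
ft_force: [-0.1, -5.8, 10.1]
gripper_width: 0.0277
```

```bash
python3 - <<'E'
from h import *
go(); tilt()
E
```

```text
t 9.85 tcp [ 0.5103 -0.1784  0.2368] w 0.0277 F [-0.1 -5.8 10.1] M [-1.13 -0.08  0.01] q [-0.43 -0.06  1.59 -0.    1.6  -0.44]
axes [[0.0066, 1.0, 0.007], [-0.0052, 0.007, -1.0], [-1.0, 0.0066, 0.0052]] jaw 0.4
tilt deg 3.52 top z at tcp y 0.1781 y seen -0.168 -0.044 z 0.177 0.189 12070
```

Emit:
{"name": "jog_arm", "arguments": {"increments": [{"hand": 0,"translation": [2,-1,0],"roll": 0},{"hand": 0,"translation": [2,-1,0],"roll": 0},{"hand": 0,"translation": [2,-1,0],"roll": 0},{"hand": 0,"translation": [2,0,0],"roll": 0.003},{"hand": 0,"translation": [0,0,0],"roll": 0}], "grip_force": 6}}

```text
time_s: 10.52
tool_pos: [0.5073, -0.1781, 0.2283]
eef_rot: [0.499, 0.498, -0.499, 0.504]
ft_force: [0.8, -5.5, 6.9]
gripper_width: 0.0278
```

```bash
python3 - <<'E'
from h import *
go(); tilt()
E
```

```text
t 10.53 tcp [ 0.5073 -0.1781  0.2283] w 0.0278 F [ 0.8 -5.5  6.9] M [-0.93 -0.37 -0.05] q [-0.43 -0.06  1.61 -0.    1.59 -0.44]
axes [[0.0062, 1.0, 0.0041], [-0.0045, 0.0041, -1.0], [-1.0, 0.0062, 0.0045]] jaw 0.24
tilt deg 7.76 top z at tcp y 0.1747 y seen -0.168 -0.047 z 0.174 0.195 12838
```

Emit:
{"name": "jog_arm", "arguments": {"increments": [{"hand": 0,"translation": [1,0,4],"roll": 0},{"hand": 0,"translation": [1,0,4],"roll": 0},{"hand": 0,"translation": [2,0,4],"roll": 0},{"hand": 0,"translation": [2,0,4],"roll": 0},{"hand": 0,"translation": [2,0,1],"roll": 0},{"hand": 0,"translation": [2,0,0],"roll": 0}]}}

```text
time_s: 11.32
tool_pos: [0.5056, -0.1942, 0.2155]
eef_rot: [0.499, 0.5, -0.499, 0.502]
ft_force: [0.1, -6.5, 6.1]
gripper_width: 0.028
```

```bash
python3 - <<'E'
from h import *
go(); tilt()
E
```

```text
t 11.32 tcp [ 0.5056 -0.1942  0.2155] w 0.028 F [ 0.1 -6.5  6.1] M [-1.23 -0.28 -0.06] q [-0.46 -0.04  1.61 -0.    1.57 -0.46]
axes [[0.0009, 1.0, 0.0044], [-0.0019, 0.0044, -1.0], [-1.0, 0.0009, 0.0019]] jaw 0.25
tilt deg 19.39 top z at tcp y 0.1587 y seen -0.184 -0.068 z 0.16 0.205 13302
```

Tilted 19°, with the −y end already below the window rim. I'll grip firmly, lift off slightly, re-centre, and slide along the board's own slope.

Emit:
{"name": "jog_arm", "arguments": {"increments": [{"hand": 0,"translation": [0,0,0],"roll": 0},{"hand": 0,"translation": [-3,1,0],"roll": 0},{"hand": 0,"translation": [0,1,0],"roll": 0},{"hand": 0,"translation": [3.5,0,10],"roll": 0},{"hand": 0,"translation": [3.5,0,10],"roll": 0},{"hand": 0,"translation": [3.5,0,10],"roll": 0},{"hand": 0,"translation": [3.5,0,10],"roll": 0},{"hand": 0,"translation": [0,0,0],"roll": 0}], "grip_force": 30}}

```text
time_s: 12.38
tool_pos: [0.5072, -0.2339, 0.2033]
eef_rot: [0.499, 0.501, -0.499, 0.501]
ft_force: [0.1, 1.0, -2.4]
gripper_width: 0.0275
```

```bash
python3 - <<'E'
from h import *
go(); tilt("pics/w4.png")
f=optics.grab_frame("scene"); cv2.imwrite("pics/s4.png",cv2.resize(f["img"][120:260,130:370],None,fx=3,fy=3))
E
```

```text
t 12.38 tcp [ 0.5072 -0.2339  0.2033] w 0.0275 F [ 0.1  1.  -2.4] M [-0.01 -0.05  0.02] q [-0.52  0.01  1.58 -0.    1.55 -0.53]
axes [[-0.0008, 1.0, 0.0038], [0.0004, 0.0038, -1.0], [-1.0, -0.0008, -0.0004]] jaw 0.22
tilt deg 19.13 top z at tcp y 0.1468 y seen -0.223 -0.108 z 0.148 0.193 13317
```

View pics/s4.png

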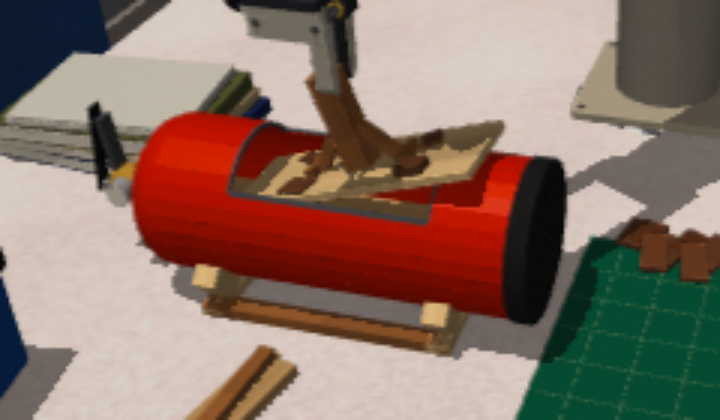

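The crop shows the board tipped. Its −y end (240,185) is under the valve-side rim, and its +y end (500,125) is still above the bottom-side crown. I'll keep feeding along the slope.

Emit:
{"name": "jog_arm", "arguments": {"increments": [{"hand": 0,"translation": [3.5,0,10],"roll": 0},{"hand": 0,"translation": [3.5,0,10],"roll": 0},{"hand": 0,"translation": [3.5,0,10],"roll": 0},{"hand": 0,"translation": [3.5,0,10],"roll": 0},{"hand": 0,"translation": [4,0,10],"roll": 0},{"hand": 0,"translation": [1,0,5],"roll": 0},{"hand": 0,"translation": [0,0,0],"roll": 0}]}}

```text
time_s: 13.35
tool_pos: [0.5077, -0.2884, 0.1848]
eef_rot: [0.499, 0.501, -0.499, 0.501]
ft_force: [0.3, 0.0, -1.1]
gripper_width: 0.0276
```

```bash
python3 - <<'E'
from h import *
go(); tilt()
f=optics.grab_frame("scene"); cv2.imwrite("pics/s5.png",cv2.resize(f["img"][120:260,130:370],None,fx=3,fy=3))
E
```

```text
t 13.35 tcp [ 0.5077 -0.2884  0.1848] w 0.0276 F [ 0.3  0.  -1.1] M [-0.01 -0.07 -0.05] q [-0.6   0.09  1.54  0.    1.52 -0.61]
axes [[-0.0003, 1.0, 0.0045], [0.0003, 0.0045, -1.0], [-1.0, -0.0003, -0.0003]] jaw 0.26
tilt deg 19.1 top z at tcp y 0.1282 y seen -0.278 -0.162 z 0.13 0.174 13391
```

View pics/s5.png

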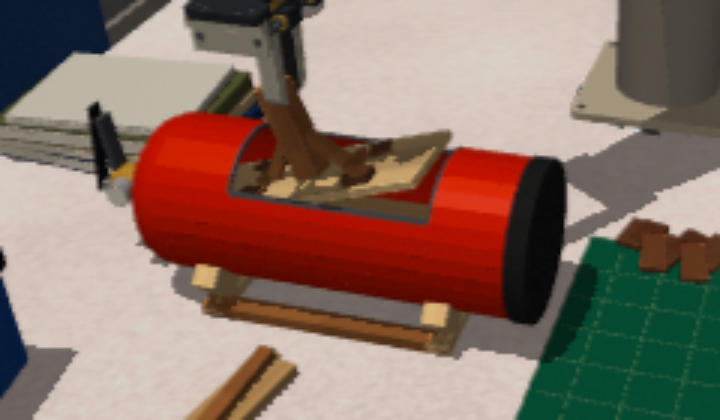

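Now the +y end (445,135) is clear of the bottom-side window edge (about 8 mm). I'll lower until the −y end meets the ledges.

Emit:
{"name": "jog_arm", "arguments": {"increments": [{"hand": 0,"translation": [3,0,3],"roll": 0},{"hand": 0,"translation": [6,0,1],"roll": 0},{"hand": 0,"translation": [4,0,0],"roll": 0},{"hand": 0,"translation": [3,0,0],"roll": 0},{"hand": 0,"translation": [2,0,0],"roll": 0},{"hand": 0,"translation": [0,0,0],"roll": 0}], "grip_force": 8}}

```text
time_s: 14.2
tool_pos: [0.5078, -0.292, 0.1668]
eef_rot: [0.499, 0.501, -0.499, 0.501]
ft_force: [-0.9, -0.2, -2.9]
gripper_width: 0.0276
```

```bash
python3 - <<'E'
from h import *
go(); tilt()
E
```

```text
t 14.2 tcp [ 0.5078 -0.292   0.1668] w 0.0276 F [-0.9 -0.2 -2.9] M [-0.06 -0.08 -0.  ] q [-0.61  0.1   1.55 -0.    1.49 -0.61]
axes [[-0.0001, 1.0, 0.0051], [0.0, 0.0051, -1.0], [-1.0, -0.0001, -0.0]] jaw 0.29
tilt deg 16.91 top z at tcp y 0.1109 y seen -0.282 -0.165 z 0.112 0.151 13174
```

Emit:
{"name": "jog_arm", "arguments": {"increments": [{"hand": 0,"translation": [3.5,0,-3.5],"roll": 0},{"hand": 0,"translation": [3.5,0,-3.5],"roll": 0},{"hand": 0,"translation": [4,0,-3.5],"roll": 0},{"hand": 0,"translation": [4,0,-3.5],"roll": 0},{"hand": 0,"translation": [4,0,-3],"roll": 0},{"hand": 0,"translation": [4,0,-3],"roll": 0},{"hand": 0,"translation": [0,0,0],"roll": 0}]}}

```text
time_s: 15.12
tool_pos: [0.5075, -0.2717, 0.1434]
eef_rot: [0.499, 0.502, -0.499, 0.501]
ft_force: [-0.1, 0.6, -1.6]
gripper_width: 0.0281
```

```bash
python3 - <<'E'
from h import *
go(); tilt()
E
```

```text
t 15.12 tcp [ 0.5075 -0.2717  0.1434] w 0.0281 F [-0.1  0.6 -1.6] M [-0.02 -0.11  0.01] q [-0.58  0.09  1.61 -0.    1.44 -0.59]
axes [[-0.0006, 1.0, 0.0053], [0.0003, 0.0053, -1.0], [-1.0, -0.0006, -0.0003]] jaw 0.3
tilt deg 5.63 top z at tcp y 0.0906 y seen -0.262 -0.141 z 0.091 0.105 12111
```

Emit:
{"name": "jog_arm", "arguments": {"increments": [{"hand": 0,"translation": [3,0,-2],"roll": 0},{"hand": 0,"translation": [3,0,-2],"roll": 0},{"hand": 0,"translation": [3,0,-2],"roll": 0},{"hand": 0,"translation": [3,0,-2],"roll": 0},{"hand": 0,"translation": [3,0,0],"roll": 0},{"hand": 0,"translation": [1,0,0],"roll": 0},{"hand": 0,"translation": [0,0,0],"roll": 0}]}}

```text
time_s: 16.05
tool_pos: [0.5077, -0.264, 0.129]
eef_rot: [0.499, 0.501, -0.499, 0.501]
ft_force: [-4.0, 2.1, 6.0]
gripper_width: 0.028
```

```bash
cat >> h.py <<'E'
def yaw():
    """board sides, seen by wrist camera inside window, and shell sides"""
    f=optics.grab_frame("wrist"); W=pts(f); hs=cv2.cvtColor(f["img"],cv2.COLOR_BGR2HSV); X,Y,Z=[W[...,i] for i in range(3)]
    np.savez("yaw.npz",X=X,Y=Y,Z=Z); cv2.imwrite("pics/yaw.png",f["img"])
E
python3 - <<'E'
from h import *
go(); tilt(); yaw()
E
```

```text
t 16.05 tcp [ 0.5077 -0.264   0.129 ] w 0.028 F [-4.   2.1  6. ] M [0.62 0.68 0.04] q [-0.57  0.09  1.64  0.    1.42 -0.57]
axes [[0.0002, 1.0, 0.0051], [-0.0001, 0.0051, -1.0], [-1.0, 0.0002, 0.0001]] jaw 0.29
tilt deg -0.35 top z at tcp y 0.0769 y seen -0.254 -0.142 z 0.074 0.08 10047
```

View pics/yaw.png

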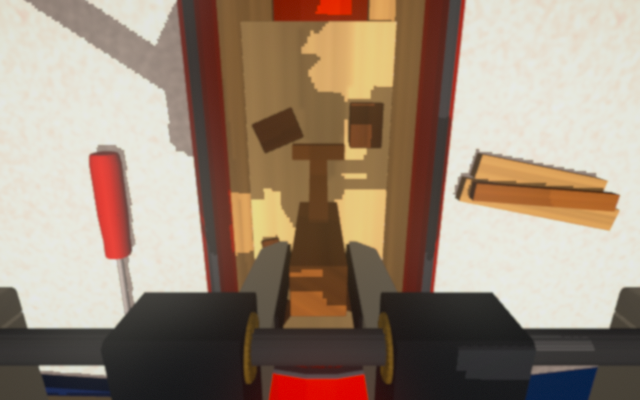

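The wrist view shows the board flat on both ledges and roughly centred: board sides at columns 243 and 393, shell rims at about 213 and 435. Its far end (row 20) is just short of the window's bottom-end edge. Next: grip firmly and slide in small steps while watching the force.

Emit:
{"name": "jog_arm", "arguments": {"increments": [{"hand": 0,"translation": [0,0,0],"roll": 0},{"hand": 0,"translation": [0,0,0],"roll": 0},{"hand": 0,"translation": [0,0,-3],"roll": 0},{"hand": 0,"translation": [0,0,-3],"roll": 0},{"hand": 0,"translation": [0,0,-3],"roll": 0},{"hand": 0,"translation": [0,0,-3],"roll": 0}], "grip_force": 40}}

```text
time_s: 16.9
tool_pos: [0.5084, -0.2531, 0.129]
eef_rot: [0.499, 0.5, -0.499, 0.502]
ft_force: [0.4, -5.3, 5.3]
gripper_width: 0.0277
```

Emit:
{"name": "jog_arm", "arguments": {"increments": [{"hand": 0,"translation": [0,0,-3],"roll": 0},{"hand": 0,"translation": [0,0,-3],"roll": 0}]}}

```text
time_s: 17.15
tool_pos: [0.5083, -0.2471, 0.129]
eef_rot: [0.499, 0.5, -0.499, 0.502]
ft_force: [0.4, -5.9, 6.0]
gripper_width: 0.0275
```

Emit:
{"name": "jog_arm", "arguments": {"increments": [{"hand": 0,"translation": [0,0,-2],"roll": 0},{"hand": 0,"translation": [0,0,-2],"roll": 0}]}}

```text
time_s: 17.4
tool_pos: [0.5083, -0.2431, 0.129]
eef_rot: [0.499, 0.5, -0.499, 0.502]
ft_force: [-0.6, -5.2, 6.0]
gripper_width: 0.0274
```

Emit:
{"name": "jog_arm", "arguments": {"increments": [{"hand": 0,"translation": [-0.5,0,-1.5],"roll": 0},{"hand": 0,"translation": [0,0,-1.5],"roll": 0}]}}

```text
time_s: 17.65
tool_pos: [0.508, -0.2396, 0.129]
eef_rot: [0.499, 0.501, -0.499, 0.502]
ft_force: [-0.3, -5.3, 5.0]
gripper_width: 0.0274
```

Emit:
{"name": "jog_arm", "arguments": {"increments": [{"hand": 0,"translation": [0,0,-1.5],"roll": 0},{"hand": 0,"translation": [0,0,-1.5],"roll": 0}]}}

```text
time_s: 17.9
tool_pos: [0.5079, -0.2366, 0.129]
eef_rot: [0.499, 0.501, -0.499, 0.502]
ft_force: [0.2, -6.1, 5.2]
gripper_width: 0.0274
```

Emit:
{"name": "jog_arm", "arguments": {"increments": [{"hand": 0,"translation": [0,0,-1.5],"roll": 0},{"hand": 0,"translation": [0,0,-1.5],"roll": 0}]}}

```text
time_s: 18.15
tool_pos: [0.5079, -0.2336, 0.129]
eef_rot: [0.499, 0.501, -0.499, 0.502]
ft_force: [0.0, -4.6, 5.5]
gripper_width: 0.0274
```

Emit:
{"name": "jog_arm", "arguments": {"increments": [{"hand": 0,"translation": [0,0,-1.5],"roll": 0},{"hand": 0,"translation": [0,0,-1.5],"roll": 0}]}}

```text
time_s: 18.4
tool_pos: [0.5079, -0.2306, 0.129]
eef_rot: [0.499, 0.501, -0.499, 0.502]
ft_force: [0.8, -5.4, 5.6]
gripper_width: 0.0277
```

```bash
python3 - <<'E'
from h import *
go(); tilt()
E
```

```text
t 18.4 tcp [ 0.5079 -0.2306  0.129 ] w 0.0277 F [ 0.8 -5.4  5.6] M [-0.98 -0.    0.02] q [-0.52  0.05  1.68 -0.    1.41 -0.52]
axes [[0.0009, 1.0, 0.0048], [-0.0013, 0.0048, -1.0], [-1.0, 0.0009, 0.0013]] jaw 0.27
tilt deg -0.1 top z at tcp y 0.0764 y seen -0.22 -0.12 z 0.074 0.079 8966
```

Emit:
{"name": "jog_arm", "arguments": {"increments": [{"hand": 0,"translation": [0,0,-1.5],"roll": 0},{"hand": 0,"translation": [0,0,-1.5],"roll": 0}]}}

```text
time_s: 18.7
tool_pos: [0.5078, -0.2277, 0.129]
eef_rot: [0.499, 0.501, -0.499, 0.502]
ft_force: [0.1, -5.8, 4.6]
gripper_width: 0.0278
```

Emit:
{"name": "jog_arm", "arguments": {"increments": [{"hand": 0,"translation": [0,0,-1.5],"roll": 0},{"hand": 0,"translation": [0,0,-1.5],"roll": 0}]}}

```text
time_s: 18.95
tool_pos: [0.5078, -0.2246, 0.129]
eef_rot: [0.499, 0.501, -0.499, 0.502]
ft_force: [-0.1, -4.7, 5.5]
gripper_width: 0.0275
```

Emit:
{"name": "jog_arm", "arguments": {"increments": [{"hand": 0,"translation": [0,0,-1.5],"roll": 0},{"hand": 0,"translation": [0,0,-1.5],"roll": 0}]}}

```text
time_s: 19.2
tool_pos: [0.5078, -0.2216, 0.129]
eef_rot: [0.499, 0.501, -0.499, 0.502]
ft_force: [0.8, -5.7, 5.7]
gripper_width: 0.0272
```

Emit:
{"name": "jog_arm", "arguments": {"increments": [{"hand": 0,"translation": [0,0,-1.5],"roll": 0},{"hand": 0,"translation": [0,0,-1.5],"roll": 0}]}}

```text
time_s: 19.45
tool_pos: [0.5078, -0.2186, 0.129]
eef_rot: [0.499, 0.501, -0.499, 0.502]
ft_force: [0.2, -5.4, 5.6]
gripper_width: 0.0274
```

```bash
python3 - <<'E'
from h import *
go()
f=optics.grab_frame("wrist"); W=pts(f); X,Y,Z=[W[...,i] for i in range(3)]; hs=cv2.cvtColor(f["img"],cv2.COLOR_BGR2HSV)
g=get_obs()["tool_pos"]; zt=.076+.1
p=(abs(Z-zt)<.006)&(abs(X-g[0])<.02)&(abs(Y-g[1])<.06); print("posttop",p.sum(),[np.round((np.nanpercentile(W[...,i][p],2),np.nanpercentile(W[...,i][p],98)),4) for i in range(3)] if p.sum() else "")
# features on the board: front post face y, brace end
q=(abs(X-g[0])<.004)&(Y>g[1]-.02)&(Y<g[1]+.1)
ys=np.arange(-.02,.1,.006)
print([(round(a*1000),round(float(np.nanmedian(Z[q&(Y>g[1]+a)&(Y<g[1]+a+.006)]))*1000)) for a in ys if (q&(Y>g[1]+a)&(Y<g[1]+a+.006)).sum()>5])
cv2.imwrite("pics/w6.png",f["img"])
t=optics.grab_frame("top"); cv2.imwrite("pics/t6.png",cv2.resize(t["img"][170:270,310:510],None,fx=4,fy=4))
E
```

```text
t 19.45 tcp [ 0.5078 -0.2186  0.129 ] w 0.0274 F [ 0.2 -5.4  5.6] M [-1.01  0.04 -0.01] q [-0.5   0.04  1.69 -0.    1.41 -0.5 ]
axes [[0.001, 1.0, 0.0048], [-0.0013, 0.0048, -1.0], [-1.0, 0.001, 0.0013]] jaw 0.28
posttop 3596 [array([0.4908, 0.5248]), array([-0.2442, -0.2105]), array([0.1709, 0.1802])]
[(-20, 176), (-14, 176), (-8, 176), (-2, 156), (4, 119), (10, 111), (16, 104), (22, 263), (28, 261), (34, 86), (40, 85), (46, 76), (52, 76), (58, 76), (64, 76), (70, 76), (76, 76), (82, 76), (88, 172), (94, 172)]
```

View pics/w6.png

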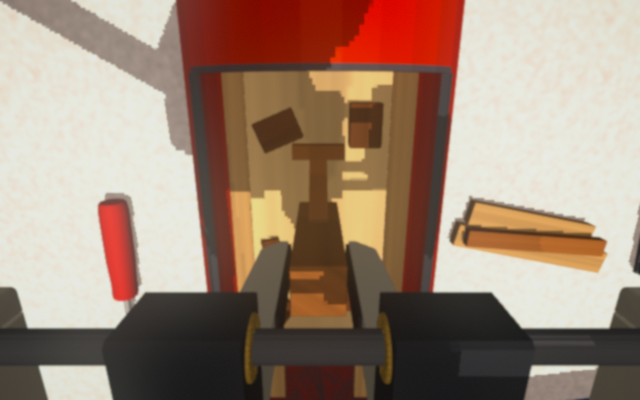

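```bash
python3 - <<'E'
from h import *
d=np.load("yaw.npz"); X,Y,Z=d["X"],d["Y"],d["Z"]
for c in (262,290,380):print(c,[(r,round(float(Y[r,c])*1000,1),round(float(Z[r,c])*1000)) for r in range(10,32,2)])
print("brace end/crosspiece row",[(r,round(float(Y[r,318])*1000,1),round(float(Z[r,318])*1000)) for r in range(136,170,3)],[(r,round(float(Y[r,318])*1000,1),round(float(Z[r,318])*1000)) for r in range(196,330,6)])
E
```

```text
262 [(10, -134.2, 68), (12, -135.3, 68), (14, -136.4, 67), (16, -137.5, 67), (18, -138.6, 66), (20, -139.9, 67), (22, -142.4, 75), (24, -143.8, 77), (26, -145.0, 77), (28, -146.1, 77), (30, -147.2, 76)]
290 [(10, -125.1, 18), (12, -126.8, 20), (14, -128.2, 20), (16, -129.5, 20), (18, -131.1, 21), (20, -132.5, 21), (22, -142.5, 77), (24, -143.7, 76), (26, -144.9, 77), (28, -145.9, 76), (30, -147.1, 76)]
380 [(10, -133.5, 66), (12, -134.7, 66), (14, -136.1, 67), (16, -137.4, 68), (18, -138.6, 68), (20, -139.6, 67), (22, -142.0, 75), (24, -143.4, 76), (26, -144.5, 76), (28, -145.9, 77), (30, -146.9, 76)]
brace end/crosspiece row [(136, -214.8, 76), (139, -216.8, 77), (142, -218.8, 77), (145, -219.8, 84), (148, -221.5, 86), (151, -223.4, 87), (154, -225.6, 86), (157, -227.9, 85), (160, -229.9, 86), (163, -231.3, 89), (166, -233.0, 91), (169, -234.5, 93)] [(196, -248.3, 110), (202, -251.5, 112), (208, -254.3, 116), (214, -257.7, 118), (220, -260.4, 121), (226, -262.7, 125), (232, -262.4, 135), (238, -263.1, 142), (244, -262.3, 152), (250, -263.1, 158), (256, -262.7, 165), (262, -262.3, 173), (268, -263.9, 175), (274, -266.8, 176), (280, -270.3, 176), (286, -272.9, 177), (292, -277.0, 175), (298, -280.1, 176), (304, -283.6, 176), (310, -287.3, 175), (316, -290.8, 175), (322, -367.6, 76), (328, -373.6, 76)]
```

The post slipped back about 12.6 mm in the pads during flattening, and this is consistent across the board end, the post face and the rows. So the board's end is really about 130 mm past the window centre. I'll re-grip centred.

Emit:
{"name": "jog_arm", "arguments": {"increments": [{"hand": 0.55,"translation": [0,0,0],"roll": 0},{"hand": 0.55,"translation": [0,0,0],"roll": 0},{"hand": 0.55,"translation": [0,0,4],"roll": 0},{"hand": 0.55,"translation": [0,0,5],"roll": 0},{"hand": 0.55,"translation": [0,0,4],"roll": 0},{"hand": 0.55,"translation": [0,0,0],"roll": 0}]}}

```text
time_s: 20.3
tool_pos: [0.5075, -0.2314, 0.1284]
eef_rot: [0.499, 0.501, -0.499, 0.501]
ft_force: [0.5, -0.3, -0.2]
gripper_width: 0.0515
```

```bash
cat >> h.py <<'E'
def meas():
    f=optics.grab_frame("wrist"); W=pts(f); X,Y,Z=[W[...,i] for i in range(3)]; hs=cv2.cvtColor(f["img"],cv2.COLOR_BGR2HSV)
    g=get_obs()["tool_pos"]
    m=(Z>.095)&(Z<.165)&(abs(X-g[0])<.008)&(abs(Y-g[1])<.05)
    h,e=np.histogram(Y[m],np.arange(-.4,0,.001)); i=h.argmax(); print("post face y",e[i].round(4),h[i],"centre",(e[i]+.0005-.014).round(4),"+end shell y",((e[i]+.0005-.014+.226+.135)*1000).round(1))
    # sides in window: board side edges by depth step 76->67, at several rows
    for y0 in(-.15,-.17,-.19):
        s=abs(Y-y0)<.004; b=s&(Z>.073)&(Z<.080)&(abs(X-.508)<.07); r=s&(Z>.130)&(Z<.142)
        L=X[s&(Z>.128)&(X<.508)&(X>.42)]; Rr=X[s&(Z>.128)&(X>.508)&(X<.6)]
        print(y0,"board",np.nanpercentile(X[b],[.5,99.5]).round(4),"mid",np.nanpercentile(X[b],[.5,99.5]).mean().round(4),"window inner",L.max().round(4) if len(L) else 0,Rr.min().round(4) if len(Rr) else 0,"mid",((L.max()+Rr.min())/2).round(4) if len(L) and len(Rr) else 0)
    cv2.imwrite("pics/meas.png",f["img"])
E
python3 - <<'E'
from h import *
go(); meas(); tilt()
E
```

```text
t 20.3 tcp [ 0.5075 -0.2314  0.1284] w 0.0515 F [ 0.5 -0.3 -0.2] M [-0.03 -0.08  0.  ] q [-0.52  0.05  1.68  0.    1.41 -0.52]
axes [[-0.0001, 1.0, 0.0044], [0.0001, 0.0044, -1.0], [-1.0, -0.0001, -0.0001]] jaw 0.25
post face y -0.218 830 centre -0.2315 +end shell y 129.5
-0.15 board [0.4568 0.5557] mid 0.5063 window inner 0.4477 0.5667 mid 0.5072
-0.17 board [0.4569 0.5559] mid 0.5064 window inner 0.448 0.567 mid 0.5075
-0.19 board [0.4571 0.5558] mid 0.5065 window inner 0.4478 0.567 mid 0.5074
tilt deg 0.01 top z at tcp y 0.0763 y seen -0.221 -0.119 z 0.074 0.079 9070
```

Emit:
{"name": "jog_arm", "arguments": {"increments": [{"hand": 0,"translation": [0,0,0],"roll": 0},{"hand": 0,"translation": [0,0,0],"roll": 0},{"hand": 0,"translation": [0,0,0],"roll": 0},{"hand": 0,"translation": [0,0,0],"roll": 0},{"hand": 0,"translation": [0.5,0,-1.5],"roll": 0},{"hand": 0,"translation": [0,0,-1.5],"roll": 0}], "grip_force": 50}}

```text
time_s: 21.15
tool_pos: [0.5078, -0.229, 0.1285]
eef_rot: [0.499, 0.501, -0.499, 0.502]
ft_force: [-0.5, -5.1, 2.9]
gripper_width: 0.0279
```

Emit:
{"name": "jog_arm", "arguments": {"increments": [{"hand": 0,"translation": [0,0,-1.5],"roll": 0},{"hand": 0,"translation": [0,0,-1.5],"roll": 0}]}}

```text
time_s: 21.4
tool_pos: [0.5078, -0.2263, 0.1287]
eef_rot: [0.499, 0.5, -0.499, 0.502]
ft_force: [-0.1, -7.5, 3.7]
gripper_width: 0.0275
```

Emit:
{"name": "jog_arm", "arguments": {"increments": [{"hand": 0,"translation": [0,0,-1],"roll": 0},{"hand": 0,"translation": [0,0,-1],"roll": 0}]}}

```text
time_s: 21.65
tool_pos: [0.5079, -0.225, 0.1291]
eef_rot: [0.498, 0.5, -0.499, 0.502]
ft_force: [0.6, -9.1, 4.2]
gripper_width: 0.0276
```

Emit:
{"name": "jog_arm", "arguments": {"increments": [{"hand": 0,"translation": [0,0,-1],"roll": 0},{"hand": 0,"translation": [0,0,-1],"roll": 0}]}}

```text
time_s: 21.9
tool_pos: [0.5081, -0.2239, 0.1297]
eef_rot: [0.498, 0.499, -0.5, 0.503]
ft_force: [-0.6, -13.7, 6.9]
gripper_width: 0.0273
```

```bash
python3 - <<'E'
from h import *
go(); meas(); tilt()
E
```

```text
t 21.9 tcp [ 0.5081 -0.2239  0.1297] w 0.0273 F [ -0.6 -13.7   6.9] M [-2.42  0.44  0.1 ] q [-0.5   0.04  1.69 -0.    1.41 -0.51]
axes [[0.0022, 1.0, 0.0042], [-0.0053, 0.0042, -1.0], [-1.0, 0.0022, 0.0053]] jaw 0.24
post face y -0.211 835 centre -0.2245 +end shell y 136.5
-0.15 board [0.4568 0.5559] mid 0.5063 window inner 0.448 0.5669 mid 0.5075
-0.17 board [0.4568 0.5559] mid 0.5063 window inner 0.4479 0.5671 mid 0.5075
-0.19 board [0.457  0.5561] mid 0.5065 window inner 0.508 0.508 mid 0.508
tilt deg -0.34 top z at tcp y 0.0776 y seen -0.214 -0.125 z 0.075 0.08 7363
```

Emit:
{"name": "jog_arm", "arguments": {"increments": [{"hand": 0,"translation": [0.5,0,-0.5],"roll": 0},{"hand": 0,"translation": [0,0,-0.5],"roll": 0},{"hand": 0,"translation": [0,0,0],"roll": 0}]}}

```text
time_s: 22.38
tool_pos: [0.5083, -0.2237, 0.1298]
eef_rot: [0.498, 0.499, -0.5, 0.503]
ft_force: [-0.8, -13.1, 7.1]
gripper_width: 0.0274
```

Emit:
{"name": "jog_arm", "arguments": {"increments": [{"hand": 0,"translation": [0,0,-0.5],"roll": 0},{"hand": 0,"translation": [0,0,-0.5],"roll": 0},{"hand": 0,"translation": [0,0,0],"roll": 0}]}}

```text
time_s: 22.75
tool_pos: [0.5082, -0.2208, 0.1287]
eef_rot: [0.499, 0.5, -0.499, 0.502]
ft_force: [1.0, -7.5, 4.2]
gripper_width: 0.0276
```

```bash
python3 - <<'E'
from h import *
go(); meas(); tilt()
E
```

```text
t 22.75 tcp [ 0.5082 -0.2208  0.1287] w 0.0276 F [ 1.  -7.5  4.2] M [-1.38  0.03  0.13] q [-0.5   0.04  1.69 -0.    1.41 -0.51]
axes [[0.0021, 1.0, 0.0044], [-0.0032, 0.0044, -1.0], [-1.0, 0.0021, 0.0032]] jaw 0.25
post face y -0.208 640 centre -0.2215 +end shell y 139.5
-0.15 board [0.4569 0.5561] mid 0.5065 window inner 0.4477 0.5671 mid 0.5074
-0.17 board [0.457 0.556] mid 0.5065 window inner 0.4479 0.5668 mid 0.5074
-0.19 board [0.4574 0.5562] mid 0.5068 window inner 0.508 0.508 mid 0.508
tilt deg 1.32 top z at tcp y 0.076 y seen -0.211 -0.126 z 0.074 0.081 6424
```

```bash
python3 - <<'E'
from h import *
f=optics.grab_frame("wrist"); W=pts(f); X,Y,Z=[W[...,i] for i in range(3)]
for a,b in((-.045,-.025),(.025,.045)):
    print([(round(y,3),round(float(np.nanmedian(Z[(X>.5065+a)&(X<.5065+b)&(abs(Y-y)<.004)&(Z<.12)]))*1000,1)) for y in np.arange(-.22,-.125,.01) if ((X>.5065+a)&(X<.5065+b)&(abs(Y-y)<.004)&(Z<.12)).sum()>5])
E
```

```text
[(np.float64(-0.22), 76.5), (np.float64(-0.21), 76.6), (np.float64(-0.2), 76.5), (np.float64(-0.19), 76.5), (np.float64(-0.18), 76.3), (np.float64(-0.17), 76.7), (np.float64(-0.16), 80.3), (np.float64(-0.15), 80.1), (np.float64(-0.14), 76.3), (np.float64(-0.13), 76.3)]
[(np.float64(-0.22), 76.6), (np.float64(-0.21), 76.6), (np.float64(-0.2), 76.5), (np.float64(-0.19), 76.5), (np.float64(-0.18), 76.5), (np.float64(-0.17), 76.3), (np.float64(-0.16), 86.4), (np.float64(-0.15), 86.4), (np.float64(-0.14), 86.3), (np.float64(-0.13), 76.4)]
```

The board is perfectly flat; the "tilt" reading came from trim pieces. The force peaked at about 13 N and then dropped, so the clip lip was passed. I'll keep pushing gently towards the block.

Emit:
{"name": "jog_arm", "arguments": {"increments": [{"hand": 0,"translation": [0,0,-1],"roll": 0},{"hand": 0,"translation": [0,0,-1],"roll": 0}]}}

```text
time_s: 23.15
tool_pos: [0.5082, -0.2199, 0.1292]
eef_rot: [0.498, 0.499, -0.5, 0.503]
ft_force: [-1.4, -12.1, 7.5]
gripper_width: 0.0274
```

Emit:
{"name": "jog_arm", "arguments": {"increments": [{"hand": 0,"translation": [0,0,-1],"roll": 0},{"hand": 0,"translation": [0,0,-1],"roll": 0}]}}

```text
time_s: 23.4
tool_pos: [0.5083, -0.2194, 0.13]
eef_rot: [0.498, 0.498, -0.5, 0.504]
ft_force: [-2.8, -17.2, 9.2]
gripper_width: 0.0271
```

Emit:
{"name": "jog_arm", "arguments": {"increments": [{"hand": 0,"translation": [0,0,-1],"roll": 0},{"hand": 0,"translation": [0,0,-1],"roll": 0}]}}

```text
time_s: 23.65
tool_pos: [0.5084, -0.2187, 0.1308]
eef_rot: [0.498, 0.497, -0.501, 0.504]
ft_force: [-3.4, -21.9, 12.6]
gripper_width: 0.0275
```

```bash
cat >> h.py <<'E'
def trim(save=None):
    f=optics.grab_frame("wrist"); W=pts(f); X,Y,Z=[W[...,i] for i in range(3)]
    e=[]
    for x in np.arange(.535,.547,.001):
        m=(abs(X-x)<.0008)&(Z>.0825)&(Z<.092)&(Y>-.20)&(Y<-.10)
        if m.sum()>5: e.append((Y[m].min(),Y[m].max()))
    cp=(abs(X-.5075)<.012)&(Z>.0815)&(Z<.09)&(Y>-.21)&(Y<-.14)
    print("trim y edges",np.median(e,0).round(4) if e else None,"cross far edge",np.nanpercentile(Y[cp],99).round(4) if cp.sum() else None)
    a=(abs(X-.5075)<.045)&(Z>.07)&(Z<.08)
    print("flat z",[(round(y,3),round(float(np.nanmedian(Z[a&(abs(Y-y)<.004)]))*1000,1)) for y in(-.2,-.18,-.13)])
    if save: cv2.imwrite(save,f["img"])
E
python3 - <<'E'
from h import *
go(); trim()
E
```

```text
t 23.65 tcp [ 0.5084 -0.2187  0.1308] w 0.0275 F [ -3.4 -21.9  12.6] M [-4.05  1.02  0.21] q [-0.49  0.03  1.7  -0.01  1.41 -0.5 ]
axes [[0.0037, 1.0, 0.0032], [-0.0101, 0.0032, -0.9999], [-0.9999, 0.0036, 0.0101]] jaw 0.19
trim y edges [-0.1646 -0.1353] cross far edge -0.1634
flat z [(-0.2, 78.3), (-0.18, 77.9), (-0.13, 77.0)]
```

Emit:
{"name": "jog_arm", "arguments": {"increments": [{"hand": 0,"translation": [0,0,1.5],"roll": 0},{"hand": 0,"translation": [0,0,1.5],"roll": 0}]}}

```text
time_s: 23.95
tool_pos: [0.5083, -0.2196, 0.1296]
eef_rot: [0.498, 0.499, -0.5, 0.503]
ft_force: [-0.1, -10.9, 5.4]
gripper_width: 0.0276
```

```bash
python3 - <<'E'
from h import *
go(); trim()
E
```

```text
t 23.95 tcp [ 0.5083 -0.2196  0.1296] w 0.0276 F [ -0.1 -10.9   5.4] M [-2.07  0.3   0.12] q [-0.5   0.03  1.69 -0.    1.41 -0.5 ]
axes [[0.0029, 1.0, 0.0037], [-0.006, 0.0037, -1.0], [-1.0, 0.0028, 0.006]] jaw 0.21
trim y edges [-0.1653 -0.1359] cross far edge -0.1636
flat z [(-0.2, 77.3), (-0.18, 77.1), (-0.13, 76.6)]
```

To settle clip versus block, I'll re-grip lower on the post (less tipping leverage) and press again.

Emit:
{"name": "jog_arm", "arguments": {"increments": [{"hand": 0,"translation": [0,0,1.5],"roll": 0},{"hand": 0.5,"translation": [0,0,0],"roll": 0},{"hand": 0.5,"translation": [0,0,0],"roll": 0},{"hand": 0.5,"translation": [8,0,0],"roll": 0},{"hand": 0.5,"translation": [8,0,0],"roll": 0},{"hand": 0.5,"translation": [6,0,0],"roll": 0},{"hand": 0.5,"translation": [0,0,0],"roll": 0}]}}

```text
time_s: 24.88
tool_pos: [0.5068, -0.2172, 0.1044]
eef_rot: [0.499, 0.502, -0.499, 0.501]
ft_force: [-0.1, 0.7, 0.4]
gripper_width: 0.0466
```

```bash
python3 - <<'E'
from h import *
go(); trim(); meas()
E
```

```text
t 24.88 tcp [ 0.5068 -0.2172  0.1044] w 0.0466 F [-0.1  0.7  0.4] M [-0.04 -0.12  0.03] q [-0.5   0.05  1.72  0.    1.37 -0.5 ]
axes [[-0.0016, 1.0, 0.0051], [0.0009, 0.0051, -1.0], [-1.0, -0.0015, -0.0009]] jaw 0.29
trim y edges [-0.1651 -0.136 ] cross far edge -0.1637
flat z [(-0.2, 76.2), (-0.18, 76.2), (-0.13, 76.2)]
post face y -0.207 1204 centre -0.2205 +end shell y 140.5
-0.15 board [0.4569 0.556 ] mid 0.5064 window inner 0.448 0.5669 mid 0.5074
-0.17 board [0.4569 0.556 ] mid 0.5065 window inner 0.4478 0.5669 mid 0.5074
-0.19 board [0.4571 0.5559] mid 0.5065 window inner 0.508 0.508 mid 0.508
```

Emit:
{"name": "jog_arm", "arguments": {"increments": [{"hand": 0.5,"translation": [0,0.7,3],"roll": 0},{"hand": 0.5,"translation": [0,0,0],"roll": 0},{"hand": 0,"translation": [0,0,0],"roll": 0},{"hand": 0,"translation": [0,0,0],"roll": 0},{"hand": 0,"translation": [0,0,0],"roll": 0},{"hand": 0,"translation": [0,0,0],"roll": 0},{"hand": 0,"translation": [1,1,-1],"roll": 0},{"hand": 0,"translation": [0,0,-1],"roll": 0},{"hand": 0,"translation": [0,0,0],"roll": 0}]}}

```text
time_s: 26.1
tool_pos: [0.5088, -0.2206, 0.1056]
eef_rot: [0.498, 0.5, -0.5, 0.502]
ft_force: [-6.3, -7.8, 6.4]
gripper_width: 0.0276
```

Emit:
{"name": "jog_arm", "arguments": {"increments": [{"hand": 0,"translation": [0,0,-1],"roll": 0},{"hand": 0,"translation": [0,0,0],"roll": 0}]}}

```text
time_s: 26.35
tool_pos: [0.5088, -0.2204, 0.1059]
eef_rot: [0.498, 0.5, -0.5, 0.502]
ft_force: [-6.6, -9.6, 6.6]
gripper_width: 0.0276
```

```bash
python3 - <<'E'
from h import *
go(); trim(); meas()
E
```

```text
t 26.35 tcp [ 0.5088 -0.2204  0.1059] w 0.0276 F [-6.6 -9.6  6.6] M [-1.44  1.09  0.4 ] q [-0.5   0.06  1.71 -0.    1.37 -0.5 ]
axes [[0.0001, 1.0, 0.0044], [-0.0047, 0.0044, -1.0], [-1.0, 0.0, 0.0047]] jaw 0.25
trim y edges [-0.165  -0.1355] cross far edge -0.1636
flat z [(-0.2, 76.6), (-0.18, 76.5), (-0.13, 76.3)]
post face y -0.207 1212 centre -0.2205 +end shell y 140.5
-0.15 board [0.4571 0.5563] mid 0.5067 window inner 0.4477 0.5669 mid 0.5073
-0.17 board [0.4575 0.5566] mid 0.507 window inner 0.4479 0.5667 mid 0.5073
-0.19 board [0.4578 0.5565] mid 0.5072 window inner 0.5078 0.508 mid 0.5079
```

Emit:
{"name": "jog_arm", "arguments": {"increments": [{"hand": 0,"translation": [0,-0.5,-1],"roll": 0},{"hand": 0,"translation": [0,0,-0.5],"roll": 0},{"hand": 0,"translation": [0,0,0],"roll": 0}]}}

```text
time_s: 26.82
tool_pos: [0.5088, -0.2201, 0.1064]
eef_rot: [0.498, 0.499, -0.5, 0.503]
ft_force: [-4.3, -14.3, 7.6]
gripper_width: 0.0274
```

Emit:
{"name": "jog_arm", "arguments": {"increments": [{"hand": 0,"translation": [0,0,-1],"roll": 0},{"hand": 0,"translation": [0,0,0],"roll": 0}]}}

```text
time_s: 27.08
tool_pos: [0.5089, -0.22, 0.1067]
eef_rot: [0.497, 0.499, -0.501, 0.503]
ft_force: [-4.5, -17.1, 7.1]
gripper_width: 0.0277
```

```bash
python3 - <<'E'
from h import *
go(); trim(); meas()
E
```

```text
t 27.07 tcp [ 0.5089 -0.22    0.1067] w 0.0277 F [ -4.5 -17.1   7.1] M [-2.95  1.22  0.47] q [-0.5   0.05  1.72 -0.01  1.37 -0.5 ]
axes [[0.0016, 1.0, 0.0039], [-0.0082, 0.0039, -1.0], [-1.0, 0.0015, 0.0083]] jaw 0.22
trim y edges [-0.1646 -0.1357] cross far edge -0.1634
flat z [(-0.2, 77.2), (-0.18, 77.1), (-0.13, 76.6)]
post face y -0.206 787 centre -0.2195 +end shell y 141.5
-0.15 board [0.4571 0.5562] mid 0.5066 window inner 0.4477 0.5668 mid 0.5072
-0.17 board [0.4574 0.5564] mid 0.5069 window inner 0.4478 0.5669 mid 0.5074
-0.19 board [0.4578 0.5566] mid 0.5072 window inner 0.5079 0.5081 mid 0.508
```

Emit:
{"name": "jog_arm", "arguments": {"increments": [{"hand": 0,"translation": [0,0,-1.2],"roll": 0},{"hand": 0,"translation": [0,0,0],"roll": 0}]}}

```text
time_s: 27.42
tool_pos: [0.5089, -0.2197, 0.1071]
eef_rot: [0.497, 0.498, -0.501, 0.504]
ft_force: [-5.9, -19.9, 8.0]
gripper_width: 0.0274
```

```bash
python3 - <<'E'
from h import *
go(); trim()
E
```

```text
t 27.43 tcp [ 0.5089 -0.2197  0.1071] w 0.0274 F [ -5.9 -19.9   8. ] M [-3.71  1.43  0.54] q [-0.49  0.05  1.72 -0.01  1.37 -0.5 ]
axes [[0.0018, 1.0, 0.0037], [-0.0099, 0.0037, -0.9999], [-0.9999, 0.0018, 0.0099]] jaw 0.21
trim y edges [-0.1652 -0.1356] cross far edge -0.1634
flat z [(-0.2, 77.6), (-0.18, 77.3), (-0.13, 76.7)]
```

Emit:
{"name": "jog_arm", "arguments": {"increments": [{"hand": 0,"translation": [0,0,-0.7],"roll": 0},{"hand": 0,"translation": [0,0,0],"roll": 0}]}}

```text
time_s: 27.72
tool_pos: [0.5089, -0.2196, 0.1073]
eef_rot: [0.497, 0.498, -0.501, 0.504]
ft_force: [-6.6, -21.7, 8.9]
gripper_width: 0.0275
```

```bash
python3 - <<'E'
from h import *
go(); trim()
E
```

```text
t 27.73 tcp [ 0.5089 -0.2196  0.1073] w 0.0275 F [ -6.6 -21.7   8.9] M [-4.03  1.55  0.47] q [-0.49  0.05  1.72 -0.01  1.37 -0.5 ]
axes [[0.002, 1.0, 0.0035], [-0.0108, 0.0035, -0.9999], [-0.9999, 0.002, 0.0108]] jaw 0.2
trim y edges [-0.165  -0.1355] cross far edge -0.1633
flat z [(-0.2, 77.8), (-0.18, 77.5), (-0.13, 76.8)]
```

There's a solid stop: the board doesn't move (trim edges constant) from 9 to 22 N, which is more than the clip could resist, so it's against the block. I'll unload, square the board up, and check.

Emit:
{"name": "jog_arm", "arguments": {"increments": [{"hand": 0,"translation": [0,0,2],"roll": 0},{"hand": 0,"translation": [0,-0.7,2],"roll": 0},{"hand": 0,"translation": [-0.5,-0.7,1],"roll": 0},{"hand": 0,"translation": [0,-0.4,0],"roll": 0},{"hand": 0,"translation": [0,0,0],"roll": 0}]}}

```text
time_s: 28.4
tool_pos: [0.5078, -0.2202, 0.1061]
eef_rot: [0.499, 0.5, -0.499, 0.503]
ft_force: [2.5, -7.0, 1.6]
gripper_width: 0.0278
```

```bash
python3 - <<'E'
from h import *
go(); trim(); meas()
E
```

```text
t 28.4 tcp [ 0.5078 -0.2202  0.1061] w 0.0278 F [ 2.5 -7.   1.6] M [-1.37 -0.16 -0.06] q [-0.5   0.05  1.72 -0.    1.37 -0.5 ]
axes [[0.0025, 1.0, 0.0043], [-0.0036, 0.0043, -1.0], [-1.0, 0.0025, 0.0036]] jaw 0.24
trim y edges [-0.1655 -0.1359] cross far edge -0.1635
flat z [(-0.2, 76.8), (-0.18, 76.7), (-0.13, 76.4)]
post face y -0.207 1084 centre -0.2205 +end shell y 140.5
-0.15 board [0.4567 0.5559] mid 0.5063 window inner 0.4479 0.567 mid 0.5075
-0.17 board [0.4569 0.5559] mid 0.5064 window inner 0.4478 0.567 mid 0.5074
-0.19 board [0.4572 0.5557] mid 0.5064 window inner 0.508 0.508 mid 0.508
```

Emit:
{"name": "jog_arm", "arguments": {"increments": [{"hand": 0,"translation": [0,-0.3,1.5],"roll": 0},{"hand": 0.5,"translation": [0,0,0],"roll": 0},{"hand": 0.5,"translation": [0,0,0],"roll": 0},{"hand": 0.5,"translation": [0,0,0],"roll": 0},{"hand": 0.5,"translation": [-8,0,0],"roll": 0},{"hand": 0.5,"translation": [-20,0,0],"roll": 0},{"hand": 0.5,"translation": [-30,0,0],"roll": 0},{"hand": 0.5,"translation": [-30,0,0],"roll": 0},{"hand": 0.5,"translation": [-30,0,0],"roll": 0},{"hand": 0.5,"translation": [-30,0,0],"roll": 0},{"hand": 0.5,"translation": [0,0,0],"roll": 0}]}}

```text
time_s: 29.88
tool_pos: [0.5083, -0.2206, 0.2579]
eef_rot: [0.499, 0.499, -0.498, 0.504]
ft_force: [-0.1, -0.3, 0.3]
gripper_width: 0.0462
```

```bash
python3 - <<'E'
from h import *
go(); trim("pics/w9.png"); meas()
E
```

```text
t 29.88 tcp [ 0.5083 -0.2206  0.2579] w 0.0462 F [-0.1 -0.3  0.3] M [ 0.01 -0.11 -0.02] q [-0.5  -0.02  1.52  0.    1.64 -0.51]
axes [[0.0065, 1.0, 0.0051], [-0.0035, 0.0051, -1.0], [-1.0, 0.0064, 0.0036]] jaw 0.29
trim y edges [-0.1655 -0.1366] cross far edge -0.1639
flat z [(-0.2, 76.3), (-0.18, 76.3), (-0.13, 76.3)]
post face y -0.207 167 centre -0.2205 +end shell y 140.5
-0.15 board [0.4565 0.5561] mid 0.5063 window inner 0.4477 0.5674 mid 0.5076
-0.17 board [0.4567 0.5562] mid 0.5065 window inner 0.448 0.5675 mid 0.5077
-0.19 board [0.4571 0.556 ] mid 0.5065 window inner 0.508 0.508 mid 0.508
```

View pics/w9.png

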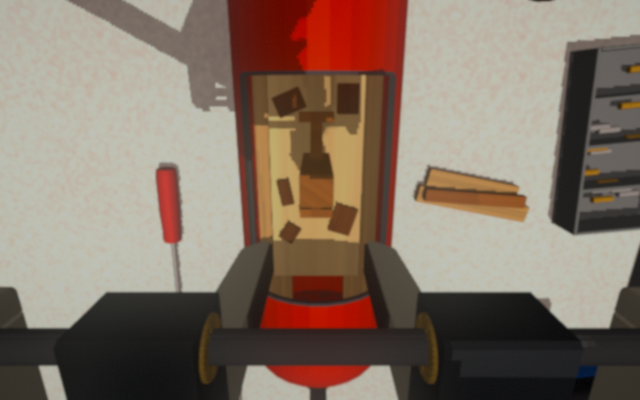

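```bash
python3 - <<'E'
from h import *
workorder.finish_job(); go()
E
```

```text
the job is handed in; nothing more can be done
the job is handed in; nothing more can be done
```

The ground board is in the shell, flat on both ledges and pushed towards the bottom until it hit a solid stop. I take that stop to be the block. The job is handed in at about 30 s of the 48 s allowed, with the gripper open and about 150 mm clear.

**What I did:** I gripped the post, tipped the board about 19° over the window's bottom-end edge and fed its −y end in under the valve end. I then laid it flat and slid it towards the bottom. The post slipped about 12.6 mm in the pads while I was laying the board flat, so I re-gripped it centred. I later re-gripped it lower for the final push.

**Last checks:**
- **Flatness:** the board's top face reads 76.3 mm along its visible length, against an expected 76 mm.
- **Straightness and centring:** it lies parallel to the shell to within about 0.3° and sits about 1 mm towards −x of centre. I did not correct that last millimetre.
- **Clip:** at about 137–139 mm past the window's centre, the force peaked at about 13 N or a little more, then dropped with a small jump. I read this as the clip giving way.
- **Stop:** the end then stopped hard at about 140.5 mm, inside the block's 124–158 mm range. The board did not move as I pressed up to about 22 N at the wrist. After ledge friction I estimate that at about 12–15 N on the block, under the 20 N at which it gives way.

**What I could not confirm:**
- **Clip and block:** neither could be seen, so "fully home" and "block not loosened" rest on forces and positions only.
- **Clip resistance:** I felt none in the first part of its 23 mm, which I did not expect.
- **Force overshoot:** one set of pushes reached 22 N at the wrist, higher than I had intended.
- **Other bench items:** I touched none on purpose, but I only saw the screwdriver and laths in the last picture and did not re-measure the others.

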